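# Close the spreading frame with its fourth bar

### The job

On the marble slab three steel bars are laid out as a frame in which the mash from the pot will be spread to an even slab, but the frame is still open on one side. Lay the long loose bar flat on the slab across the open side, flush against the ends of both side bars so that no gap is left, and with its own ends even with the outer sides of the frame. The three laid bars must stay where they are; leave the short spare bar and the things round about alone.

Things in the scene. Friction and masses are not known exactly. Their poses are not given: they have to be found in the camera images.
- slab: white marble pastry slab, 240 (x) x 270 (y) x 20 mm high, on four rubber feet, fixed; origin at the centre of its underside on the table, so its top is at z = 20 mm. The three laid bars stand on it as a U that opens towards the slab's +y (to the robot's left); 90 mm of free marble lie between the ends of the side bars and the slab's edge there
- long_bar: the bar to be laid: square stainless steel bar, 180 x 20 x 20 mm, about 0.57 kg, lying on the table beside the slab, on its left or its right; origin at the centre of the bar (10 mm above what it lies on), x along its length. Either way round and any of its four faces will do
- long_bar_end_a (a point): point on the long bar's centre line, 80 mm from its centre towards its own +x (10 mm inside the end face); belongs against the end of one side bar
- long_bar_end_b (a point): the same towards the long bar's own -x
- near_bar: laid side bar nearer to the robot, 140 x 20 x 20 mm steel, 0.44 kg; origin at its centre. Its x axis runs along its length towards the open side, z up; its open end face is at x = +70 mm, the other end butts against the back bar. Loose: a push of more than about 6 N can shift the laid bars.
- far_bar: laid side bar farther from the robot, 140 x 20 x 20 mm steel, 0.44 kg, parallel to the near bar, 160 mm from it between centre lines (180 mm over the outer faces); origin at its centre. Its x axis runs along its length towards the open side, z up; its open end face is at x = +70 mm, the other end butts against the back bar. Loose: a push of more than about 6 N can shift the laid bars.
- back_bar: laid bar that closes the frame's side across from the opening, 180 x 20 x 20 mm steel, 0.57 kg; origin at its centre, x along its length
- short_bar: spare steel bar, 110 x 20 x 20 mm, too short for the opening, on the table on the other side of the slab from the long bar; origin at its centre; leave it alone
- mug: white mug, 84 mm across, 115 mm with its handle, 90 mm high; bystander; origin at the centre of its underside
- carton: blue drinks carton, 76 x 78 x 214 mm high; bystander; origin at the centre of its underside
- scraper: steel bench scraper with cream handle, 236 x 116 x 22 mm, lying flat on the white counter at the left; bystander; origin at the centre of its underside

How it is judged:
By the outcome, as a careful person would: the job done as asked, in the order asked, and still so for the second after the job is handed in, with the robot touching nothing.
It also fails if it takes over 40 s, if anything falls off the work surface, if the arm or the gripper's body presses on something with over 40 N, if the wrist force passes 120 N, or if a joint passes its speed limit or range.

### The arm

A 7-joint arm with a two-finger parallel gripper is mounted at the origin on a cart in front of the work surface, level with it; the furniture and walls round the work are solid. World frame = base frame: x ahead of the robot, y to its left, z up, the work surface at z = 0. Lengths are in m, angles in degrees, forces in N, time in s.
With the tool pointing down it reaches from about 0.425 to 0.875 m from the base axis. Payload 4.7 kg.
Tool frame: the origin (TCP) lies at the very end of the fingers, on their centre line; the grasp point (between the pads) lies env.hold_point_z behind it (env.hold_point_z is the distance from the TCP to the grasp point, in m); z points along the fingers, y is the line along which they close (so a half turn about z gives the same grasp; the last joint's range is limited). The gripper opens to 87 mm and grips with 3 to 60 N. Pads are 19 mm wide; open, the fingers measure 117 mm over their backs; the gripper's body (75 mm by 190 mm) begins 51 mm behind the grasp point.
Start: joints at [-72.703, 18.392, -4.016, 83.108, 1.295, 78.541, -3.26], TCP at [0.185, 0.623, 0.223] pointing down, gripper open.
Joint ranges: [-163.93, 163.93], [-17.29, 119.83], [-79.2, 71.16], [3.27, 140.29], [-89.18, 269.18], [5.43, 117.66], [-154.24, 154.24]. Speed limits (degrees/s): [147.25, 147.25, 180, 180, 180, 180, 180].

### API

Orientations are given as [roll, pitch, yaw] about the fixed x, y, z axes, in that order (R = Rz(yaw) Ry(pitch) Rx(roll)).
In Python, from cell import env gives the robot as it stands.
- The arm moves only by the shell command python3 -m jog 'ROWS' [FORCE]. ROWS is JSON, a list of rows, each an object with "dp": the shift along the tool's x, y, z in cm, a list of three; "twist": the turn about the tool's z in degrees; "fingers": the opening, from 0 (shut) to 1 (fully open). A call has 1 to 8 rows; each row is the pose to reach, as a shift and turn from the pose commanded when the call began, along the tool's axes at that moment; what a row does not reach only later rows make up. A row lasts 1/8 s, in which the tool goes at most 62.5 mm and 10.7 degrees, less where a joint would pass 70% of its speed; a pose out of reach is approached as far as the arm can. A call with a gripper value outside its range is refused whole. The fingers move at their own pace and stop on an object; FORCE is the grip in N (left out, the last holds). Time passes only in rows, so rows that repeat a pose let the fingers close. It gives the time, the measured TCP pose, the force, the opening and the grip force at its end, in the units of the state.
- env.get_obs(): the state, without advancing time (a new reading comes with each control period).
- env.read_camera(name): name is "scene" or "top" or "wrist"; returns a dict with "pixels" (420x560x3 uint8, blue, green, red), "depth" (420x560 float32, m along the optical axis (not along the pixel's ray), 0 where there is no reading), "fx", "fy", "cx", "cy" (pixels), "rvec" (rotation vector, rad) and "tvec" (3), from world to camera coordinates, as OpenCV has them. Camera axes: x right, y down, z forward; pixel columns grow to the right and rows downward; lengths in m; the calibration is good to about 2 mm. A picture is of the moment at which its call begins.
- env.sign_off(): hands the job in; it is judged then, once.
The state is a dict: "time_s": time; "qpos": joint angles; "joint_velocities": joint speeds; "effort": joint torques, N m; "tool_pos": TCP position; "tool_rot": TCP orientation; "force": force on the tool from outside, world axes, zero at the start; "wrist_torque": the same for the moment, N m; "grip_width": finger opening in m; "grasp_force": force on a finger pad.
Only numpy, scipy, OpenCV 4.12 (cv2) and the standard library are available. Lean on these libraries where they do the work, as an engineer would, in place of code of your own. Each camera call takes 0.05 s, during which the arm holds its last target. There are 200 camera calls.

## Working session

There is one attempt and no reset: what is moved stays moved. The work goes in short steps, Python scripts to look and compute and a shell command to move; the robot and the scene stay as the last step left them, time stands still between calls to the robot, and variables do not carry over. Pictures are saved under pics/ and viewed, at most 10 in all, crops included, and the job is handed in when it is done.

```bash
mkdir -p pics; ls; python3 - <<'E'
from cell import env
import cv2
o=env.get_obs();print(o['time_s'],o['tool_pos'],o['tool_rot'],o['grip_width'],env.hold_point_z)
for n in('top','scene'):
    r=env.read_camera(n);cv2.imwrite(f'pics/{n}0.png',r['pixels']);print(n,r['fx'],r['cx'],r['cy'],r['rvec'],r['tvec'])
E
```

```text
pics
0.0 [0.18439533 0.6227005  0.22143655] [-1.79886887e+02  5.55540728e-03  1.63509755e+02] 0.08743126254120752 0.0187
top 490.91540179734824 279.41227872079253 212.92880942545736 [ 2.1392744  -2.13991462  0.21517314] [0.02638754 0.578084   1.34185921]
scene 473.69572275623244 275.20889343057644 218.17965617636813 [ 2.16519314 -0.86855556  0.37757847] [-0.38086462  0.33063076  1.23510015]
```

View pics/top0.png

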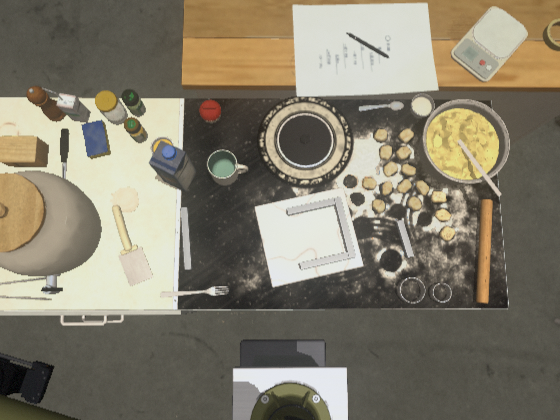

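View pics/scene0.png

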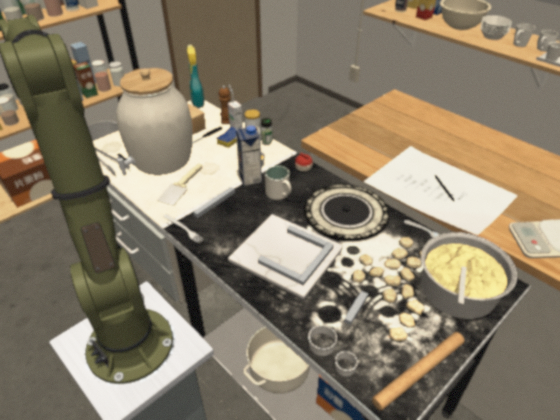

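The top view shows the long bar at about (185,237), left of the slab. The slab is centred at (308,237), with the U opening left and side bar ends near (288,212) and (303,267). The spare bar is at (405,238), and the carton is close to the long bar's far end at (170,167). The scene view shows the same layout.

```bash
cat > h.py <<'E'
import numpy as np, cv2
from cell import env
def pose(r):
    R=cv2.Rodrigues(np.array(r['rvec'],float))[0]; return R,np.array(r['tvec'],float).ravel()
def ray(r,uv,z):
    R,t=pose(r); uv=np.atleast_2d(uv).astype(float)
    d=np.c_[(uv[:,0]-r['cx'])/r['fx'],(uv[:,1]-r['cy'])/r['fy'],np.ones(len(uv))]@R
    c=-R.T@t; return c+d*((z-c[2])/d[:,2])[:,None]
def cloud(r):
    R,t=pose(r); v,u=np.mgrid[:420,:560]; D=r['depth']
    P=np.stack([(u-r['cx'])/r['fx']*D,(v-r['cy'])/r['fy']*D,D],-1)
    return (P-t)@R
def rects(r,mask,z,amin=100):
    n,l,s,c=cv2.connectedComponentsWithStats(mask.astype(np.uint8))
    for i in range(1,n):
        if s[i,4]<amin: continue
        v,u=np.where(l==i); p=ray(r,np.c_[u,v],z)[:,:2]
        (cx,cy),(w,h),a=cv2.minAreaRect((p*1000).astype(np.float32))
        if w<h: w,h,a=h,w,a+90
        print(i,s[i,4],'px',c[i].round(),'ctr',round(cx,1),round(cy,1),'size',round(w,1),round(h,1),'ang',round((a+90)%180-90,2))
E
python3 - <<'E'
from h import *
r=env.read_camera('top');P=cloud(r);Z=P[...,2];ok=r['depth']>0
im=r['pixels'].astype(int)
for (u,v) in[(185,237),(186,220),(200,237),(172,237),(275,240),(345,225),(320,205),(405,238),(135,265),(185,290)]:
    print((u,v),P[v,u].round(4),im[v,u])
box=np.zeros(Z.shape,bool);box[180:300,170:430]=1
print('laid');rects(r,box&ok&(Z>.031)&(Z<.06),.04)
print('table');rects(r,box&ok&(Z>.011)&(Z<.03),.02)
c=r['pixels'][170:310,160:370];cv2.imwrite('pics/crop1.png',cv2.resize(c,None,fx=3.8,fy=3.8,interpolation=cv2.INTER_CUBIC))
E
```

```text
(185, 237) [0.5125 0.2952 0.0247] [185 190 190]
(186, 220) [0.563  0.2953 0.0165] [183 188 189]
(200, 237) [ 5.158e-01  2.560e-01 -4.000e-04] [55 61 60]
(172, 237) [5.156e-01 3.369e-01 4.000e-04] [204 230 229]
(275, 240) [0.5045 0.0383 0.0207] [224 233 230]
(345, 225) [ 0.5459 -0.1619  0.0365] [197 204 205]
(320, 205) [ 0.6028 -0.0904  0.0433] [195 200 201]
(405, 238) [ 0.5104 -0.3373  0.0214] [192 197 198]
(135, 265) [0.4344 0.4384 0.0047] [196 213 223]
(185, 290) [0.3636 0.2945 0.0009] [57 61 64]
laid
3 1165 px [328. 230.] ctr 526.0 -91.4 size 179.8 159.9 ang 12.82
table
26 6480 px [304. 237.] ctr 518.0 -57.2 size 269.2 239.4 ang -77.2
39 456 px [186. 238.] ctr 512.6 293.5 size 178.3 21.9 ang 5.61
41 286 px [405. 238.] ctr 511.4 -336.5 size 108.9 23.0 ang 14.04
```

View pics/crop1.png

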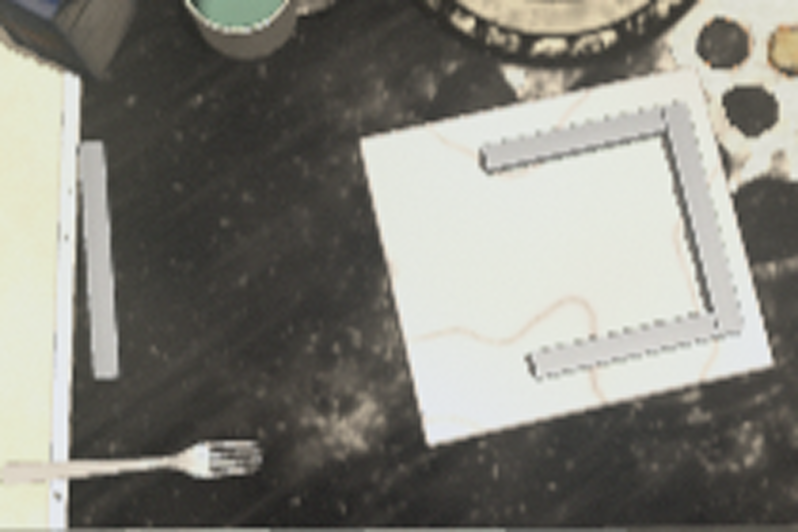

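The crop shows the side bar ends at crop (485,157) and (530,365), plus the long bar at (100,260). The measured sizes match those given: 178x22 for the long bar, 180x160 for the frame and 240x270 for the slab. I'll move above the long bar, curving round the pot.

```bash
python3 -m jog '[{"dp":[-4,-5,0],"twist":0,"fingers":1},{"dp":[-8,-10,0],"twist":0,"fingers":1},{"dp":[-11.2,-14.7,0],"twist":-5,"fingers":1},{"dp":[-17,-16.2,0],"twist":-10,"fingers":1},{"dp":[-23,-17.8,0],"twist":-16,"fingers":1},{"dp":[-29,-19.3,0],"twist":-22,"fingers":1},{"dp":[-35,-20.8,0],"twist":-22,"fingers":1},{"dp":[-40.8,-22.2,0],"twist":-22,"fingers":1}]'
cat >> h.py <<'E'
def wrist(name=None):
    r=env.read_camera('wrist'); o=env.get_obs()
    print('t',o['time_s'],'tcp',np.round(o['tool_pos'],4),np.round(o['tool_rot'],2),'w',round(o['grip_width'],4),'F',np.round(o['force'],1),round(float(o['grasp_force']),1))
    if name: cv2.imwrite(f'pics/{name}.png',r['pixels'])
    return r,o
E
python3 - <<'E'
from h import *
r,o=wrist('w1');P=cloud(r);Z=P[...,2];ok=r['depth']>0
rects(r,ok&(Z>.011)&(Z<.028),.02,400)
E
```

```text
time_s: 1.15
tool_pos: [0.5142, 0.2933, 0.2225]
tool_rot: [180.0, 0.0, -174.5]
force: [0.1, 1.0, -0.3]
grip_width: 0.0871
grasp_force: 0.0
t 1.2 tcp [0.5218 0.2855 0.2223] [-179.7     0.33 -175.09] w 0.0871 F [ 5.4 -4.1  1.2] 0.0
1 18097 px [ 52. 145.] ctr 502.3 6.1 size 235.3 154.4 ang 12.48
12 2316 px [279. 182.] ctr 511.5 296.6 size 177.9 19.7 ang 5.42
20 1901 px [415. 206.] ctr 529.8 472.0 size 125.1 49.1 ang 18.6
```

View pics/w1.png

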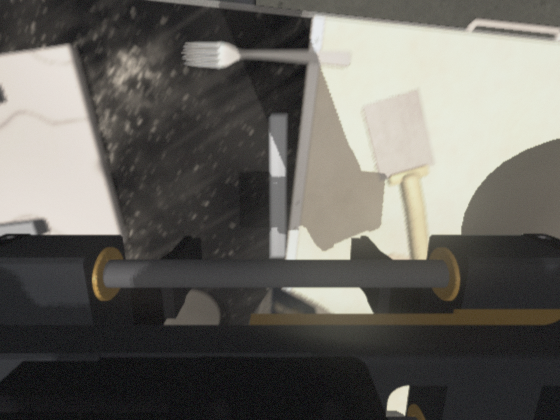

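The wrist view shows the bar at (279,182) between the fingers, with both ends visible and clear of the carton. I'll remeasure now that the arm has settled.

```bash
python3 -m jog '[{"dp":[0,0,0],"twist":0,"fingers":1},{"dp":[0,0,0],"twist":0,"fingers":1}]'; python3 - <<'E'
from h import *
r,o=wrist();P=cloud(r);Z=P[...,2];ok=r['depth']>0
rects(r,ok&(Z>.011)&(Z<.028),.02,1000)
E
```

```text
time_s: 1.45
tool_pos: [0.5115, 0.2958, 0.2222]
tool_rot: [180.0, -0.1, -174.4]
force: [-0.2, 0.5, 0.1]
grip_width: 0.0874
grasp_force: 0.0
t 1.5 tcp [0.5113 0.2961 0.2224] [ 1.7996e+02 -5.0000e-02 -1.7433e+02] w 0.087 F [-1.2  0.2 -0.1] 0.0
1 17532 px [ 51. 147.] ctr 485.7 19.1 size 221.0 154.0 ang 4.1
12 2273 px [277. 184.] ctr 511.6 297.0 size 177.3 19.5 ang 5.32
21 1888 px [413. 209.] ctr 528.2 466.3 size 123.1 47.7 ang 12.87
```

```bash
python3 -m jog '[{"dp":[0,0,6],"twist":0,"fingers":1},{"dp":[0,0,12],"twist":0,"fingers":1},{"dp":[0,0,17],"twist":0,"fingers":1},{"dp":[0,0,20],"twist":0,"fingers":1},{"dp":[0,0,21.8],"twist":0,"fingers":1},{"dp":[0,0,21.8],"twist":0,"fingers":1},{"dp":[0,0,21.8],"twist":0,"fingers":1}]' 40
```

```text
time_s: 2.38
tool_pos: [0.5136, 0.2957, 0.0062]
tool_rot: [179.9, 0.1, -174.5]
force: [0.6, 0.4, -0.1]
grip_width: 0.0869
grasp_force: 0.0
```

```bash
python3 -m jog '[{"dp":[0,0,0],"twist":0,"fingers":0.3},{"dp":[0,0,0],"twist":0,"fingers":0},{"dp":[0,0,0],"twist":0,"fingers":0},{"dp":[0,0,0],"twist":0,"fingers":0},{"dp":[0,0,0],"twist":0,"fingers":0},{"dp":[0,0,0],"twist":0,"fingers":0},{"dp":[0,0,0],"twist":0,"fingers":0}]' 40
```

```text
time_s: 3.25
tool_pos: [0.5128, 0.2947, 0.0045]
tool_rot: [180.0, 0.0, -174.5]
force: [-1.1, 3.2, 0.4]
grip_width: 0.025
grasp_force: 3.1
```

```bash
python3 -m jog '[{"dp":[0,0,0],"twist":0,"fingers":0},{"dp":[0,0,0],"twist":0,"fingers":0},{"dp":[0,0,0],"twist":0,"fingers":0},{"dp":[0,0,0],"twist":0,"fingers":0}]' 40
```

```text
time_s: 3.75
tool_pos: [0.5126, 0.2949, 0.0046]
tool_rot: [180.0, 0.0, -174.5]
force: [0.2, 2.3, -1.0]
grip_width: 0.0197
grasp_force: 40.0
```

```bash
python3 -m jog '[{"dp":[0,0,-3],"twist":0,"fingers":0},{"dp":[0,0,-8],"twist":0,"fingers":0},{"dp":[0.7,-4,-12],"twist":0,"fingers":0},{"dp":[1.7,-9.5,-13],"twist":-2,"fingers":0},{"dp":[2.7,-15,-13],"twist":-5,"fingers":0},{"dp":[3.5,-20,-13],"twist":-7.3,"fingers":0},{"dp":[4.1,-24.2,-13],"twist":-7.3,"fingers":0},{"dp":[4.1,-24.2,-13],"twist":-7.3,"fingers":0}]' 40
python3 -m jog '[{"dp":[0,0,0],"twist":0,"fingers":0},{"dp":[0,0,0],"twist":0,"fingers":0}]'
python3 - <<'E'
from h import *
r,o=wrist('w2');P=cloud(r);Z=P[...,2];ok=r['depth']>0
for lo,hi,z in((.031,.05,.04),(.10,.17,.147)): print(z);rects(r,ok&(Z>lo)&(Z<hi),z,300)
E
```

```text
time_s: 4.75
tool_pos: [0.4934, 0.0436, 0.1333]
tool_rot: [-179.9, -0.2, -167.7]
force: [-0.2, 1.0, -5.7]
grip_width: 0.0196
grasp_force: 40.0
time_s: 5.0
tool_pos: [0.4946, 0.0508, 0.134]
tool_rot: [180.0, -0.1, -167.1]
force: [0.1, -0.4, -6.4]
grip_width: 0.0197
grasp_force: 40.0
t 5.05 tcp [0.4948 0.0508 0.1341] [-1.7999e+02 -6.0000e-02 -1.6707e+02] w 0.0197 F [ 0.1  1.1 -6.3] 40.0
0.04
1 8761 px [ 74. 148.] ctr 503.5 -93.0 size 161.4 135.9 ang -77.06
3 832 px [ 78. 293.] ctr 615.6 -116.1 size 61.5 12.8 ang -77.05
4 487 px [465. 407.] ctr 664.7 297.3 size 37.6 27.6 ang -27.65
0.147
1 7837 px [275. 177.] ctr 449.6 40.0 size 87.9 47.0 ang 12.95
3 934 px [276. 300.] ctr 517.0 55.4 size 19.9 15.7 ang -77.05
```

View pics/w2.png

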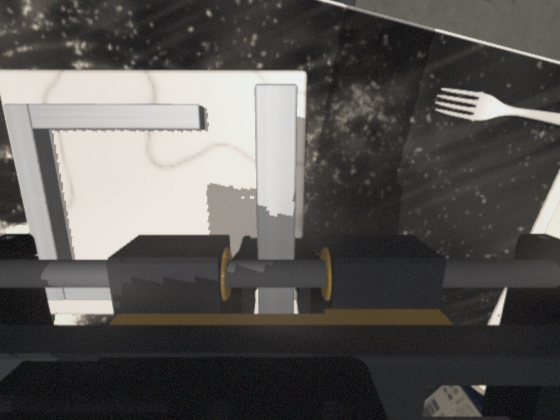

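The wrist view shows the held bar at (277,190) with its near end at row 84, the near bar's open end at (205,117) and the frame corner at (8,105). I'll measure both near ends in frame axes.

```bash
cat >> h.py <<'E'
def edges(r,a,zb,zl=.04,vmax=230,umax=240,dz=.008):
    """near bar and held/laid bar in frame axes: e across the frame (away from robot), n towards opening [mm]"""
    Z=cloud(r)[...,2]; ok=r['depth']>0; a=np.radians(a); B=np.array([[np.cos(a),np.sin(a)],[-np.sin(a),np.cos(a)]])
    Z=np.where(ok,Z,-1); out={}
    for nm,z in(('laid',zl),('bar',zb)):
        m=(abs(Z-z)<dz)[:vmax].astype(np.uint8)
        n,l,s,c=cv2.connectedComponentsWithStats(m)
        i=[k for k in range(1,n) if s[k,4]>400 and ((250<c[k][0]<310) if nm=='bar' else c[k][0]<umax)]
        i=max(i,key=lambda k:s[k,4]); v,u=np.where(l==i)
        q=ray(r,np.c_[u,v],z)[:,:2]*1000; f=q@B.T; out[nm]=f
        (_,_),(w,h),g=cv2.minAreaRect(q.astype(np.float32)); print(nm,s[i],'rect',round(w,1),round(h,1),round(g,2))
    L,Bq=out['laid'],out['bar']; lo=np.percentile
    e0=lo(L[:,0],.3); near=L[(L[:,0]<e0+16)&(L[:,0]>e0+4)]
    mid=Bq[(Bq[:,0]>Bq[:,0].min()+5)]
    print('near bar: outer e',e0.round(1),'open end n',near[:,1].max().round(1))
    print('bar: end e',lo(Bq[:,0],.5).round(1),'n min/max',lo(mid[:,1],1).round(1),lo(mid[:,1],99).round(1))
    for k,f in(('min',np.min),('max',np.max)):
        b=np.arange(Bq[:,0].min()+5,Bq[:,0].max()-5,3); y=[f(Bq[abs(Bq[:,0]-x)<1.5][:,1]) for x in b]
        print('edge',k,'tilt deg',np.degrees(np.polyfit(b,y,1)[0]).round(2))
    return out
E
python3 - <<'E'
from h import *
r,o=wrist();Z=cloud(r)[...,2]
print('z bar',np.median(Z[120:200,265:288]),'z near',np.median(Z[112:124,60:180]),'slab',np.median(Z[140:160,100:180]))
a=np.radians(12.9);t=o['tool_pos'][:2]*1000;print('tcp e,n',t@[np.cos(a),np.sin(a)],t@[-np.sin(a),np.cos(a)])
edges(r,12.9,.1495)
E
```

```text
t 5.1 tcp [0.4949 0.0507 0.1342] [-1.7999e+02 -4.0000e-02 -1.6708e+02] w 0.0194 F [ 1.1 -0.2 -6.7] 40.0
z bar 0.14927092034780864 z near 0.03964849185753073 slab 0.019650792083010654
tcp e,n 493.7443439411369 -61.0206837307033
laid [   4  103  198  127 7923] rect 107.7 161.4 12.95
bar [ 254   83   43  147 5931] rect 70.3 19.8 12.95
near bar: outer e 402.3 open end n -122.7
bar: end e 403.8 n min/max -71.1 -51.8
edge min tilt deg -0.01
edge max tilt deg 0.03
```

```bash
python3 -m jog '[{"dp":[0.1,-2,-0],"twist":0,"fingers":0},{"dp":[0.15,-3.6,3],"twist":0,"fingers":0},{"dp":[0.15,-3.6,6.5],"twist":0,"fingers":0},{"dp":[0.15,-3.6,9],"twist":0,"fingers":0},{"dp":[0.15,-3.6,10.3],"twist":0,"fingers":0},{"dp":[0.15,-3.6,10.3],"twist":0,"fingers":0},{"dp":[0.15,-3.6,10.3],"twist":0,"fingers":0},{"dp":[0.15,-3.6,10.3],"twist":0,"fingers":0}]' 40
python3 - <<'E'
from h import *
r,o=wrist('w3');Z=cloud(r)[...,2]
print('z bar',np.median(Z[150:200,270:285]))
edges(r,12.9,o['tool_pos'][2]+.0154,dz=.004)
E
```

```text
time_s: 6.1
tool_pos: [0.5027, 0.0146, 0.0327]
tool_rot: [180.0, 0.1, -167.2]
force: [0.4, 0.5, -5.8]
grip_width: 0.0199
grasp_force: 40.0
t 6.15 tcp [0.5025 0.0145 0.0325] [ 1.7999e+02  1.1000e-01 -1.6718e+02] w 0.0198 F [-0.4  0.  -6.2] 40.0
z bar 0.04769651513658771
laid [   0   84  225   43 9465] rect 19.5 112.2 12.84
bar [ 255   83   42  147 5929] rect 70.3 19.8 12.84
near bar: outer e 402.6 open end n -123.9
bar: end e 403.4 n min/max -108.1 -88.8
edge min tilt deg -0.04
edge max tilt deg -0.09
```

View pics/w3.png

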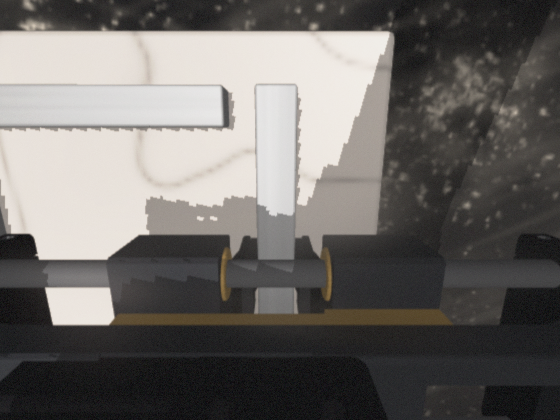

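The view shows the near bar's end at (228,105) and the held bar at (277,84), parallel, with a gap of about 15 mm. I'll lower it and close in to a gap of about 2 mm.

```bash
python3 -m jog '[{"dp":[0.07,0,0.4],"twist":0,"fingers":0},{"dp":[0.07,-0.5,0.7],"twist":0,"fingers":0},{"dp":[0.07,-1.0,0.7],"twist":0,"fingers":0},{"dp":[0.07,-1.3,0.7],"twist":0,"fingers":0},{"dp":[0.07,-1.3,0.7],"twist":0,"fingers":0},{"dp":[0.07,-1.3,0.7],"twist":0,"fingers":0},{"dp":[0.07,-1.3,0.7],"twist":0,"fingers":0}]' 40
python3 - <<'E'
from h import *
r,o=wrist();Z=cloud(r)[...,2]
print('z bar',np.median(Z[150:200,270:285]))
cv2.imwrite('pics/w4.png',cv2.resize(r['pixels'][60:200,150:350],None,fx=4,fy=4,interpolation=cv2.INTER_CUBIC))
E
```

```text
time_s: 7.02
tool_pos: [0.5039, 0.0014, 0.0246]
tool_rot: [-180.0, 0.0, -167.2]
force: [0.4, -1.0, -4.1]
grip_width: 0.0195
grasp_force: 40.0
t 7.075 tcp [0.5039 0.0015 0.0245] [-180.      0.   -167.18] w 0.0193 F [ 1.3 -0.8 -4.6] 40.0
z bar 0.03960695803853255
```

View pics/w4.png

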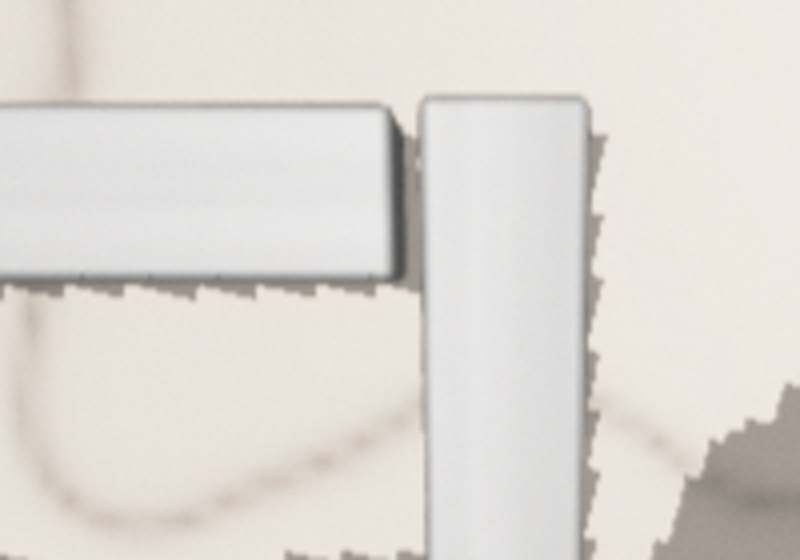

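The crop shows a gap of 28 px, about 3.3 mm at 8.2 px/mm. The bar end is 5 px (0.6 mm) too near the robot. I'll correct that and close in by small steps while watching the force.

```bash
python3 -m jog '[{"dp":[-0.06,0,-0.05],"twist":0,"fingers":0},{"dp":[-0.06,-0.15,-0.05],"twist":0,"fingers":0},{"dp":[-0.06,-0.25,-0.05],"twist":0,"fingers":0},{"dp":[-0.06,-0.25,-0.05],"twist":0,"fingers":0},{"dp":[-0.06,-0.25,-0.05],"twist":0,"fingers":0},{"dp":[-0.06,-0.25,-0.05],"twist":0,"fingers":0}]' 40
python3 -m jog '[{"dp":[0,-0.04,0],"twist":0,"fingers":0},{"dp":[0,-0.04,0],"twist":0,"fingers":0},{"dp":[0,-0.04,0],"twist":0,"fingers":0}]' 40
```

```text
time_s: 7.82
tool_pos: [0.505, -0.0007, 0.0251]
tool_rot: [180.0, 0.0, -167.2]
force: [-0.8, -0.5, -5.2]
grip_width: 0.0195
grasp_force: 40.0
time_s: 8.2
tool_pos: [0.5052, -0.0011, 0.0251]
tool_rot: [180.0, 0.0, -167.2]
force: [0.1, 0.4, -5.7]
grip_width: 0.0195
grasp_force: 40.0
```

```bash
cat > g.py <<'E'
from h import *
r,o=wrist(); g=cv2.cvtColor(r['pixels'],cv2.COLOR_BGR2GRAY)
print('row across gap',g[90:100,235:268].mean(0).round().astype(int))
print('end of held/laid, columns',g[76:94,265:288].mean(1).round().astype(int),g[76:94,190:235].mean(1).round().astype(int))
f=[]
for _ in range(4): env.read_camera('wrist'); f.append(env.get_obs()['force'])
F=np.mean(f,0); print('F mean',F.round(2),'along n',(F[1]*.975-F[0]*.222).round(2))
E
python3 g.py; python3 -m jog '[{"dp":[0,-0.03,0],"twist":0,"fingers":0},{"dp":[0,-0.03,0],"twist":0,"fingers":0},{"dp":[0,-0.03,0],"twist":0,"fingers":0}]' 40; python3 g.py
```

```text
t 8.25 tcp [ 0.5051 -0.0011  0.0251] [ 180.      0.   -167.19] w 0.0196 F [-0.6 -0.8 -5.8] 40.0
row across gap [231 231 231 231 232 231 231 232 232 232 232 232 232 232 233 232 220 190
 146 109 167 205 228 232 232 231 230 229 229 229 230 231 231]
end of held/laid, columns [231 231 231 231 231 232 229 209 186 207 223 228 228 228 228 228 228 228] [229 229 229 229 229 229 229 227 203 182 210 224 228 229 229 230 230 229]
F mean [-0.21  0.24 -5.24] along n 0.28
time_s: 8.82
tool_pos: [0.5052, -0.0014, 0.0251]
tool_rot: [180.0, 0.0, -167.2]
force: [0.7, 1.3, -5.5]
grip_width: 0.0197
grasp_force: 40.0
t 8.875 tcp [ 0.5052 -0.0014  0.0251] [ 180.      0.   -167.19] w 0.0198 F [-0.1  0.3 -6.3] 40.0
row across gap [231 231 231 231 231 231 231 231 231 232 232 232 232 232 232 232 229 212
 177 128 167 204 227 231 231 230 230 230 229 229 230 230 231]
end of held/laid, columns [231 231 231 231 231 231 229 209 186 207 223 228 228 229 228 228 228 228] [229 229 229 229 229 229 229 227 203 183 211 224 228 229 229 230 230 229]
F mean [ 0.11  0.34 -5.96] along n 0.31
```

```bash
python3 -m jog '[{"dp":[-0.02,-0.02,0],"twist":0,"fingers":0},{"dp":[-0.02,-0.02,0],"twist":0,"fingers":0},{"dp":[-0.02,-0.02,0],"twist":0,"fingers":0}]' 40; python3 g.py;  python3 -m jog '[{"dp":[0,-0.02,0],"twist":0,"fingers":0},{"dp":[0,-0.02,0],"twist":0,"fingers":0},{"dp":[0,-0.02,0],"twist":0,"fingers":0}]' 40; python3 g.py
```

```text
time_s: 9.45
tool_pos: [0.5053, -0.0015, 0.025]
tool_rot: [180.0, -0.0, -167.2]
force: [-1.1, 1.0, -5.0]
grip_width: 0.0195
grasp_force: 40.0
t 9.5 tcp [ 0.5053 -0.0015  0.025 ] [ 1.7998e+02 -1.0000e-02 -1.6719e+02] w 0.0196 F [-1.9  0.8 -4.9] 40.0
row across gap [230 231 231 231 231 231 231 231 231 232 232 232 232 232 232 232 231 215
 182 134 159 198 224 230 231 230 230 230 229 229 229 231 231]
end of held/laid, columns [231 231 231 231 231 231 229 209 186 208 224 228 229 228 228 228 228 228] [229 229 229 229 229 229 229 225 206 193 215 226 228 229 229 230 230 229]
F mean [-0.76  0.91 -5.31] along n 1.05
time_s: 10.07
tool_pos: [0.5053, -0.0015, 0.025]
tool_rot: [180.0, -0.0, -167.2]
force: [-1.8, 2.3, -5.1]
grip_width: 0.0198
grasp_force: 40.0
t 10.125 tcp [ 0.5053 -0.0015  0.025 ] [ 1.7997e+02 -1.0000e-02 -1.6718e+02] w 0.0195 F [-1.7  2.3 -5.6] 40.0
row across gap [230 230 231 231 231 231 231 231 232 231 231 232 232 232 232 232 231 216
 183 138 157 195 223 230 231 230 230 230 229 229 229 230 231]
end of held/laid, columns [231 231 231 231 231 231 229 209 187 209 224 228 229 228 228 229 228 229] [229 229 229 229 229 229 228 221 200 193 216 226 228 229 229 230 230 229]
F mean [-2.05  2.44 -5.3 ] along n 2.83
```

```bash
python3 - <<'E'
from h import *
W=[];F=[]
for _ in range(6): env.read_camera('wrist'); o=env.get_obs(); W.append(o['wrist_torque']);F.append(o['force'])
print(np.mean(W,0).round(3),np.std(W,0).round(3),np.mean(F,0).round(2))
E
```

```text
[ 0.705  0.451 -0.075] [0.053 0.037 0.03 ] [-1.89  3.45 -4.8 ]
```

Contact is shared by both ends: about 3.5 N in total, with little yaw torque. I'll lower the last 0.5 mm and release gently.

```bash
python3 -m jog '[{"dp":[0,0,0.03],"twist":0,"fingers":0},{"dp":[0,0,0.05],"twist":0,"fingers":0},{"dp":[0,0,0.05],"twist":0,"fingers":0}]' 40; python3 g.py; python3 -m jog '[{"dp":[0,0,0],"twist":0,"fingers":0},{"dp":[0,0,0],"twist":0,"fingers":0}]' 5; python3 -m jog '[{"dp":[0,0,0],"twist":0,"fingers":0.28},{"dp":[0,0,0],"twist":0,"fingers":0.35},{"dp":[0,0,0],"twist":0,"fingers":0.4},{"dp":[0,0,0],"twist":0,"fingers":0.5},{"dp":[0,0,0],"twist":0,"fingers":0.5}]'; python3 g.py
```

```text
time_s: 11.0
tool_pos: [0.5056, -0.0015, 0.0247]
tool_rot: [180.0, 0.0, -167.2]
force: [-2.5, 4.2, -2.6]
grip_width: 0.0197
grasp_force: 40.0
t 11.05 tcp [ 0.5055 -0.0014  0.0247] [ 1.7997e+02  2.0000e-02 -1.6718e+02] w 0.0196 F [-2.8  4.2 -3.4] 40.0
row across gap [230 230 230 231 230 231 231 231 231 231 232 232 231 232 232 232 231 216
 182 139 154 194 221 230 231 230 230 230 230 229 230 230 231]
end of held/laid, columns [231 231 231 231 231 231 229 209 188 208 224 228 228 228 228 228 228 228] [229 229 229 229 229 229 227 206 186 210 224 228 229 229 230 229 229 229]
F mean [-2.05  4.75 -3.88] along n 5.08
time_s: 11.5
tool_pos: [0.5056, -0.0015, 0.0246]
tool_rot: [180.0, 0.0, -167.2]
force: [-2.0, 4.9, -3.6]
grip_width: 0.02
grasp_force: 5.0
time_s: 12.12
tool_pos: [0.5057, -0.002, 0.0247]
tool_rot: [-180.0, 0.0, -167.2]
force: [-0.8, 0.3, 0.5]
grip_width: 0.0417
grasp_force: 0.0
t 12.175 tcp [ 0.5056 -0.0019  0.0246] [-1.7999e+02  2.0000e-02 -1.6720e+02] w 0.0426 F [-0.1 -0.7 -0.9] 0.0
row across gap [231 230 230 230 231 231 231 231 232 232 231 231 232 232 232 231 232 231
 218 187 144 140 187 218 230 231 231 230 230 230 229 229 230]
end of held/laid, columns [232 232 232 231 231 231 229 209 186 208 224 228 229 229 228 228 229 229] [229 229 229 229 229 229 227 206 186 210 224 228 229 229 229 230 229 229]
F mean [ 0.22  0.41 -0.14] along n 0.35
```

Near ends are even to within a fraction of a pixel and the seam is closed. I'll rise and look at the whole frame, including the far end.

```bash
python3 -m jog '[{"dp":[0,0,-2],"twist":0,"fingers":0.5},{"dp":[0,0,-7],"twist":0,"fingers":0.5},{"dp":[0,0,-13],"twist":0,"fingers":0.5},{"dp":[-5,0,-15],"twist":0,"fingers":0.5},{"dp":[-10,0,-15],"twist":0,"fingers":0.5},{"dp":[-15,0,-15],"twist":0,"fingers":0.5},{"dp":[-15,0,-15],"twist":0,"fingers":0.5},{"dp":[-15,0,-15],"twist":0,"fingers":0.5}]'
python3 -m jog '[{"dp":[0,0,0],"twist":0,"fingers":0.5},{"dp":[0,0,0],"twist":0,"fingers":0.5}]' >/dev/null
python3 - <<'E'
from h import *
r,o=wrist('w5');P=cloud(r);Z=P[...,2]
rects(r,(r['depth']>0)&(Z>.031)&(Z<.05),.04,500)
E
```

```text
time_s: 13.38
tool_pos: [0.651, 0.0309, 0.1739]
tool_rot: [-180.0, -0.1, -167.2]
force: [-0.1, 0.6, -0.4]
grip_width: 0.0433
grasp_force: 0.0
t 13.675 tcp [0.6513 0.0312 0.1754] [ 1.7997e+02  6.0000e-02 -1.6721e+02] w 0.043 F [0.6 0.3 0.9] 0.0
1 9737 px [187.  88.] ctr 551.8 -73.1 size 179.0 119.9 ang -77.19
```

View pics/w5.png

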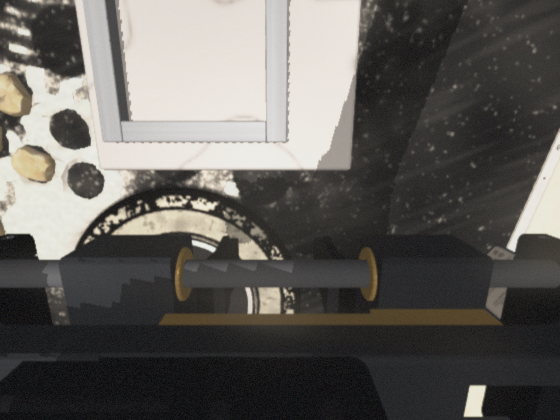

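The view shows the far corner closed, with the seam at (266,130) and the ends even at row 141. I'll zoom in there to confirm.

```bash
python3 - <<'E'
import cv2
c=cv2.imread('pics/w5.png')[90:160,220:310];cv2.imwrite('pics/w6.png',cv2.resize(c,None,fx=8,fy=8,interpolation=cv2.INTER_CUBIC))
E
```

```text
(no output)
```

View pics/w6.png

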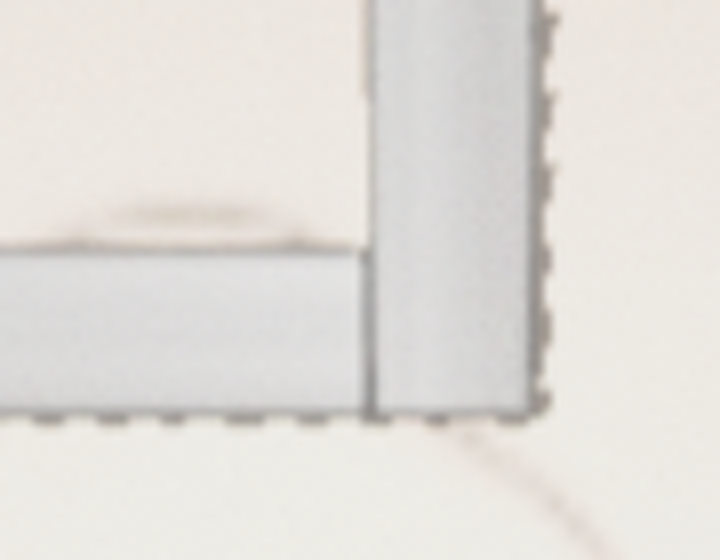

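The zoom shows the far corner flush: a thin, closed seam at (368,330) and even outer sides at row 413. Handing in.

```bash
python3 -c "
from cell import env
print(env.sign_off())"
```

```text
the job is handed in; nothing more can be done
None
```

The long bar lies flat across the open side, flush against both side bars with its ends even with the frame's outer sides, as checked in close-up wrist images; the job was handed in at about 14 s.

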